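# Turn the deburring bit round and clear the bracket mould

### The job

Get the deburring place ready for the freshly cast orange brackets: lay the lock lever of the blue holder right back, draw the double-ended bit out, turn it end for end and push it fully home so that the unused yellow end faces out, then bring the lever upright again to lock it. Lift every bracket out of the open mould and put it in the green tray (before or after the bit, as you like). Leave the other things on the desk where they are.

Things in the scene. Friction and masses are not known exactly. Their poses are not given: they have to be found in the camera images.
- holder: Blue bench holder, block 60 x 60 mm, 80 mm high, on a dark 90 x 90 x 8 mm foot plate; fixed. Origin at the block's centre on the desk, z up; front faces -x. A level square bore (18.2 mm wide, 42 mm deep) enters the front face (x = -30 mm) at z = 60 mm and runs along +x. A rest pin in front (x = -55 mm, 16 mm long across, top at z = 45.8 mm) carries the bit's collar from below.
- bore_mouth (a point): Centre of the bore's mouth, in the front face of the holder, 60 mm above the desk.
- lock (a joint): Lock lever on the holder, hinged about the holder's y axis at x = -5, z = 80 mm. 0 = upright = locked; grows to 1.1 rad as it is laid back, away from the mouth (to the holder's +x). It stays where it is left; 1 to 2 N at the knob moves it. Locked, its dog sits in the bit's groove and keeps it in; beyond 0.85 it is clear. It locks only when the bit is home within 3 mm (closing draws it in).
- lock_knob (a point): Centre of the orange ball knob (20 mm across) of the lock lever, 55 mm above the hinge; the lever's stem is 8 mm along x by 10 mm across.
- bit: Double-ended bit, 112 mm long, 0.18 kg, loose. Origin at its centre, x along it: yellow unused end +x, red worn end -x. Middle: aluminium square collar 32 mm long, 26 x 26 mm. Each end: round shank 16 mm across, 40 mm long, grooved (6.4 mm) from 10 to 30 mm off the collar, tapered tip. Home = collar against the holder's front face, centre at holder x = -46, z = 59 mm. Starts home, red end out.
- fresh_tip (a point): Tip of the yellow, unused end of the bit (56 mm from its centre).
- worn_tip (a point): Tip of the red, worn end of the bit (56 mm from its centre).
- mould: Open aluminium casting mould, a fixed block 150 mm (x) by 125 mm (y) and 26 mm high. Origin at the centre of its underside. Four rectangular cavities, 47 mm (x) by 35 mm (y), 12 mm deep, centred at x = -37.5 or 37.5 mm, y = -30 or 30 mm.
- tray: Pale green plastic parts tray, loose, 0.6 kg: 260 mm (x) by 180 mm (y) outside, 40 mm high, walls and floor 4 mm. Origin at the centre of its underside. Two loose black 12 mm beams lie in it across the end at x = 75 to 115 mm and may stay there.
- bracket1: Orange cast bracket, 35 g, like an upside-down T: foot 44 mm (x) by 32 mm (y) by 6 mm, with an upright web 10 mm thick (x) by 30 mm (y) in its middle, 44 mm high over all. Origin at the centre of its underside. If present it starts upright in the mould's cavity at x = -37.5, y = -30 mm, its axes along the mould's, its web standing 32 mm above the mould's face.
- bracket2: Orange cast bracket, 35 g, like an upside-down T: foot 44 mm (x) by 32 mm (y) by 6 mm, with an upright web 10 mm thick (x) by 30 mm (y) in its middle, 44 mm high over all. Origin at the centre of its underside. If present it starts upright in the mould's cavity at x = -37.5, y = 30 mm, its axes along the mould's, its web standing 32 mm above the mould's face.
- bracket3: Orange cast bracket, 35 g, like an upside-down T: foot 44 mm (x) by 32 mm (y) by 6 mm, with an upright web 10 mm thick (x) by 30 mm (y) in its middle, 44 mm high over all. Origin at the centre of its underside. If present it starts upright in the mould's cavity at x = 37.5, y = -30 mm, its axes along the mould's, its web standing 32 mm above the mould's face.
- bracket4: Orange cast bracket, 35 g, like an upside-down T: foot 44 mm (x) by 32 mm (y) by 6 mm, with an upright web 10 mm thick (x) by 30 mm (y) in its middle, 44 mm high over all. Origin at the centre of its underside. If present it starts upright in the mould's cavity at x = 37.5, y = 30 mm, its axes along the mould's, its web standing 32 mm above the mould's face.
- beam_c: Bystander: loose grey kit beam, 96 x 12 x 12 mm, lying flat. Origin at the centre of its underside.
- wheel_a: Bystander: black kit wheel, 48 mm across, 18 mm high, lying flat. Origin at the centre of its underside.
- wheel_b: Bystander: black kit wheel, 48 mm across, 18 mm high, lying flat. Origin at the centre of its underside.
- mouse: Bystander: grey and blue computer mouse, 100 x 58 x 31 mm. Origin at the centre of its underside.
- phone: Bystander: black phone, 145 x 71 x 9 mm. Origin at the centre of its underside.
There are look-alikes about, which are no part of the job. What is meant by the bit is not purple or turquoise, and is the smaller of those in its own colour.

How it is judged (in metres and radians):
On the way, in this order (a step that is already met when the one before it is completed fails the run):
1. the lock lever is laid back, with the bit still home and the red end out (value of joint lock above 0.85 rad and x of fresh_tip in the frame of holder above -0.01 m), for 0.2 s.
2. the bit is right out of the bore (either tip nowhere inside it) (x of each of fresh_tip, worn_tip in the frame of holder below -0.032 m), for 0.2 s.
3. the bit is back in the bore with the yellow end out and the lever upright (x of worn_tip in the frame of holder above 0.006 m and x of fresh_tip in the frame of holder below -0.092 m and value of joint lock below 0.15 rad), for 0.2 s.
At the end, for the whole second after the job is handed in: The bit is home in the bore (within 4 mm of fully in, 4 mm sideways, 5 mm in height) with the yellow end out and the red end in, the lever is within 0.15 rad of upright, and every bracket there is lies at rest inside the tray, any way up (all of step 3 and x of bracket1 in the frame of tray between -0.127 and 0.127 m and y of bracket1 in the frame of tray between -0.087 and 0.087 m and z of bracket1 in the frame of tray between -0.005 and 0.055 m and linear speed of each of bracket1, bracket2, bracket3, bracket4, bit below 0.03 m/s and x of bracket2 in the frame of tray between -0.127 and 0.127 m and y of bracket2 in the frame of tray between -0.087 and 0.087 m and z of bracket2 in the frame of tray between -0.005 and 0.055 m and x of bracket3 in the frame of tray between -0.127 and 0.127 m and y of bracket3 in the frame of tray between -0.087 and 0.087 m and z of bracket3 in the frame of tray between -0.005 and 0.055 m and x of bracket4 in the frame of tray between -0.127 and 0.127 m and y of bracket4 in the frame of tray between -0.087 and 0.087 m and z of bracket4 in the frame of tray between -0.005 and 0.055 m and y of worn_tip in the frame of holder between -0.004 and 0.004 m and z of worn_tip in the frame of holder between 0.055 and 0.065 m); the robot touches nothing.
It fails at once if a bystander (grey beam, wheel, mouse or phone) is moved more than 5 cm (distance of any of beam_c, wheel_a, wheel_b, mouse, phone from where it was at the start of the episode above 0.05 m).
Of bracket1, bracket2, bracket3, bracket4 only 2 to 4 are there at a start; the rules pass over those that are not, and their reading is None.
At some moment in a run one of tray may be knocked a few centimetres aside while the robot is not near it.
Once in a run the grip may slacken for a moment while it holds something.
It also fails if it takes over 208 s, if anything falls off the work surface, if the arm or the gripper's body presses on something with over 40 N, if the wrist force passes 120 N, or if a joint passes its speed limit or range.

### The arm

A 6-joint arm with a two-finger parallel gripper is mounted at the origin on the work surface. World frame = base frame: x ahead of the robot, y to its left, z up, the work surface at z = 0. Lengths are in m, angles in degrees, forces in N, time in s.
With the tool pointing down it reaches from about 0.375 to 0.9 m from the base axis. Payload 3.1 kg.
Tool frame: the origin (TCP) lies on the centre line of the jaws, within the pads' length; the fingertips stand finger_overhang ahead of it and the grasp point (between the pads) lies 5 mm behind it (finger_overhang is the distance from the TCP to the fingertips, in m); z points along the fingers, y is the line along which they close (so a half turn about z gives the same grasp; the last joint's range is limited). The gripper opens to 87 mm and grips with 3 to 60 N. Pads are 19 mm wide; open, the fingers measure 117 mm over their backs; the gripper's body (75 mm by 190 mm) begins 51 mm behind the grasp point.
Start: joints at [-80.3, 30.224, 82.088, -0, 67.689, -10.227], TCP at [0.213, -0.588, 0.237] pointing down, gripper open.
Joint ranges: [-176.69, 176.69], [-43.24, 126.21], [12.49, 139.97], [-82, 262], [0, 151.66], [-163.58, 163.58]. Speed limits (degrees/s): [159.86, 159.86, 180, 180, 180, 180].

### API

Orientations are given as a 3x3 rotation matrix whose columns are the frame's x, y, z axes.
In Python, from rig import read_state, capture, calibration, hand_in, finger_overhang gives the robot as it stands.
- The arm moves only by the tool send_rows, never from a script. Its argument "plan" is a list of rows, each a list of 5 numbers: the closure in counts, from 0 (fully open) to 255 (shut), then the shift along the tool's x, y, z in m, then the turn about the tool's z in rad. A call has 1 to 20 rows; each row shifts and turns the commanded pose from where the row before left it, along the tool's axes as they then stand; what a row does not reach is not made up. A row lasts 1/12 s, in which the tool goes at most 41.7 mm and 7.16 degrees, less where a joint would pass 70% of its speed; a pose out of reach is approached as far as the arm can. A call is refused whole if a number of a shift passes 0.0417 or a number of a turn 0.125, either way. A call with a gripper value outside its range is refused whole. The fingers move at their own pace and stop on an object; the grip force is fixed at half the most. Time passes only in rows, so rows that do not move let the fingers close. It gives the time, the measured TCP pose, the force, the opening and the grip force at its end, in the units of the state.
- read_state(): the state, without advancing time (a new reading comes with each control period).
- capture(name): name is "side" or "top" or "wrist"; returns (picture, depth): 480x640x3 uint8, blue, green, red; 480x640 float32, m along the optical axis (not along the pixel's ray), 0 where there is no reading.
- calibration(name): a dict with "fx", "fy", "cx", "cy" (pixels), "xyz" and "rotation" of the camera in the world. Camera axes: x right, y down, z forward; pixel columns grow to the right and rows downward; lengths in m; the calibration is good to about 2 mm. A picture is of the moment at which its call begins: read the wrist's pose just before it. calibration takes no time and is no camera call; for the wrist camera it gives the pose at the moment of the call.
- hand_in(): hands the job in; it is judged then, once.
The state is a dict: "time_s": time; "joint_positions": joint angles; "qvel": joint speeds; "tau": joint torques, N m; "position": TCP position; "tcp_rot": TCP orientation; "force": force on the tool from outside, world axes, zero at the start; "moment": the same for the moment, N m; "opening": opening from 0.0 (shut) to 1.0 (fully open); "grasp_force": force on a finger pad.
Only numpy, scipy, OpenCV 4.12 (cv2) and the standard library are available. Lean on these libraries where they do the work, as an engineer would, in place of code of your own. Each camera call takes 0.05 s, during which the arm holds its last target. There are 200 camera calls.

## Working session

There is one attempt and no reset: what is moved stays moved. The work goes in short steps, Python scripts to look and compute and a tool call to move; the robot and the scene stay as the last step left them, time stands still between calls to the robot, and variables do not carry over. Pictures are saved under pics/ and viewed, at most 14 in all, crops included, and the job is handed in when it is done.

Besides the shell and the picture viewer there is one more tool, called after ">>>" as a command line: name --pt "numbers of a row" for each row, then --argument value for the rest. send_rows: Moves the arm, as the interface text tells. Its arguments: {"type":"object","properties":{"plan":{"type":"array","items":{"type":"array","items":{"type":"number"}}}},"required":["plan"]}

```bash
ls && mkdir -p pics && python3 - <<'E'
from rig import *
import cv2,numpy as np
s=read_state();print(s['time_s'],s['position'],s['tcp_rot'],s['opening'],finger_overhang)
for n in('top','side'):
    p,d=capture(n);cv2.imwrite(f'pics/{n}0.png',p);np.save(f'pics/{n}0.npy',d);c=calibration(n);print(n,c)
E
```

```text
pics
0.0 [ 0.21293608 -0.58683513  0.23555673] [[ 9.40127052e-01  3.40823971e-01 -3.83976860e-04]
 [ 3.40823960e-01 -9.40124527e-01  2.21410534e-03]
 [ 3.93634108e-04 -2.21240884e-03 -9.99997475e-01]] 0.9944626179867585 0.014
top {'fx': 521.4890841187344, 'fy': 521.4890841187344, 'cx': 325.99200465161266, 'cy': 238.57616585996718, 'xyz': array([ 0.46869102, -0.07049097,  1.61364611]), 'rotation': array([[-2.50404023e-03, -9.98897089e-01,  4.68864066e-02],
       [-9.99996702e-01,  2.52808352e-03,  4.53506618e-04],
       [-5.71539192e-04, -4.68851163e-02, -9.98900125e-01]])}
side {'fx': 487.1161547821952, 'fy': 487.1161547821952, 'cx': 320.64410519589865, 'cy': 238.56754015242046, 'xyz': array([0.21710188, 0.88205884, 0.6851322 ]), 'rotation': array([[-0.94328759, -0.15361655,  0.29429659],
       [-0.33169718,  0.47249351, -0.81653345],
       [-0.01362018, -0.86784321, -0.49665144]])}
```

View pics/top0.png

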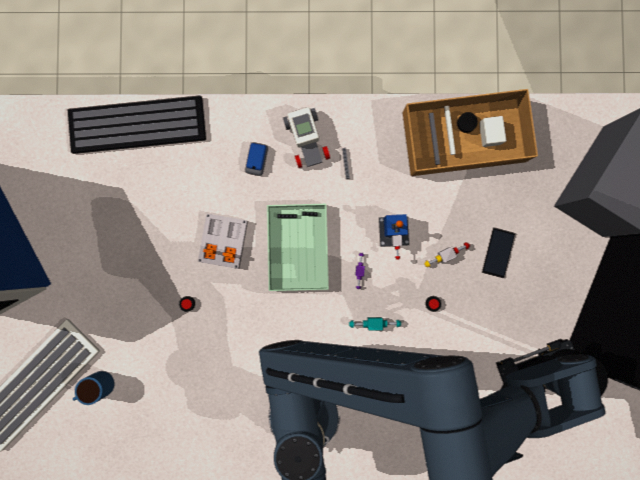

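View pics/side0.png

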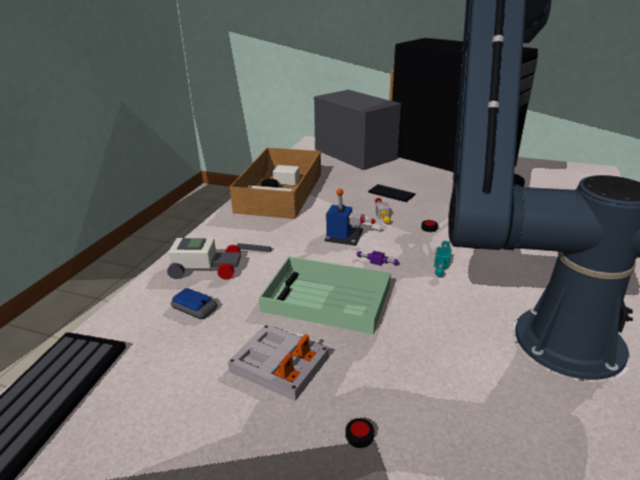

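The top view shows the holder at (396,230), with a bit whose red end is out at about (397,253). A larger grey bit with red and yellow ends lies at (450,255), a purple one at (361,270) and a turquoise one at (375,324). Brackets stand in the mould at (210,253) and (230,253), and the tray is at (298,248). The bit in the holder fits the description: grey, smaller, home with red out. I'll confirm it in a crop.

```bash
cat > h.py <<'E'
import numpy as np,cv2
from rig import *
def ray(c,u,v):
    d=c['rotation']@np.array([(u-c['cx'])/c['fx'],(v-c['cy'])/c['fy'],1.]);return np.array(c['xyz']),d
def onz(c,u,v,z):
    o,d=ray(c,u,v);return o+d*(z-o[2])/d[2]
def cloud(c,d):
    v,u=np.mgrid[0:480,0:640];P=np.stack([(u-c['cx'])/c['fx']*d,(v-c['cy'])/c['fy']*d,d],-1)
    return P@np.array(c['rotation']).T+np.array(c['xyz'])
def rect(xy):
    r=cv2.minAreaRect((np.asarray(xy)*1000).astype(np.float32));return np.round(np.array(r[0])/1000,4),np.round(r[1],1),round(r[2],1)
E
python3 - <<'E'
from h import *
p=cv2.imread('pics/top0.png');d=np.load('pics/top0.npy');c=calibration('top');P=cloud(c,d)
hsv=cv2.cvtColor(p,cv2.COLOR_BGR2HSV);H,S,V=[hsv[...,i].astype(int) for i in range(3)]
def reg(u0,u1,v0,v1):
    m=np.zeros((480,640),bool);m[v0:v1,u0:u1]=1;return m
z=P[...,2]
def planerect(m,zz,name):
    v,u=np.nonzero(m);pts=np.array([onz(c,a,b,zz)[:2] for a,b in zip(u,v)]);print(name,len(u),u.mean().round(1),v.mean().round(1),rect(pts))
hr=reg(370,420,200,270)
planerect(hr&(S>120)&(H>100)&(H<130)&(z>.065)&(z<.09),.08,'holder top')
planerect(hr&(V<70)&(S<130)&(z<.02),.008,'foot')
planerect(hr&((H<18))&(S>150)&(z>.1),.135,'knob')
planerect(hr&((H<8)|(H>170))&(S>120)&(z<.09),.06,'redtip')
planerect(reg(190,260,200,280)&(z>.018)&(z<.035),.026,'mould')
om=reg(190,260,200,280)&(H<16)&(S>150)&(z>.047)
n,l=cv2.connectedComponents(om.astype(np.uint8))
for i in range(1,n):
    if (l==i).sum()>8: planerect(l==i,.058,'web')
planerect(reg(255,340,190,305)&(H>50)&(H<80)&(S>40)&(z>.03)&(z<.05),.04,'tray rim')
a=cv2.resize(p[195:275,360:480],None,fx=6,fy=6,interpolation=cv2.INTER_CUBIC);cv2.imwrite('pics/crop1.png',a)
E
```

```text
holder top 316 395.4 224.6 (array([ 0.5812, -0.2757]), array([58.7, 61.3]), 2.9)
foot 209 390.2 236.6 (array([ 0.5608, -0.2795]), array([86.4, 74.1]), 89.9)
knob 33 398.9 223.4 (array([ 0.5805, -0.2774]), array([17.1, 14.2]), 89.9)
redtip 30 397.5 248.8 (array([ 0.5372, -0.2849]), array([ 14.6, 108.8]), 84.1)
mould 1507 221.3 241.3 (array([0.5379, 0.2487]), array([126.4, 149.9]), 80.0)
web 33 207.9 250.8 (array([0.5061, 0.2832]), array([27.5,  9.8]), 80.4)
web 33 227.7 254.3 (array([0.4956, 0.224 ]), array([28. ,  9.8]), 80.4)
tray rim 293 304.4 249.4 (array([0.5179, 0.0174]), array([258.4, 176.4]), 1.4)
```

View pics/crop1.png

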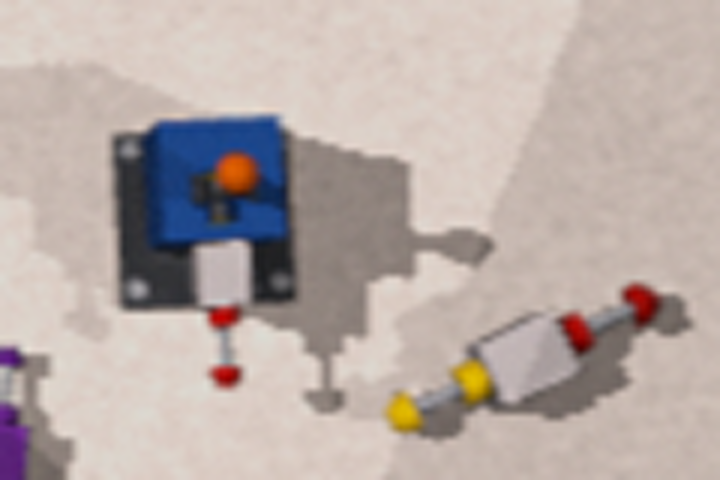

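The crop confirms it: the holder's bit at about (397,248) is the small grey one with red ends out. The big grey one at (450,255) is the look-alike. Next I move above the front of the holder.

>>> send_rows --pt "0 0.0333 -0.0195 -0.0065 0" --pt "0 0.0333 -0.0195 -0.0065 0" --pt "0 0.0333 -0.0195 -0.0065 0" --pt "0 0.0333 -0.0195 -0.0065 0" --pt "0 0.0333 -0.0195 -0.0065 0" --pt "0 0.0333 -0.0195 -0.0065 0" --pt "0 0.0333 -0.0195 -0.0065 0" --pt "0 0.0333 -0.0195 -0.0065 0" --pt "0 0.0333 -0.0195 -0.0065 0" --pt "0 0.0333 -0.0195 -0.0065 0" --pt "0 0 0 0 0.099" --pt "0 0 0 0 0.099" --pt "0 0 0 0 0.099" --pt "0 0 0 0 0" --pt "0 0 0 0 0"

```text
time_s: 1.35
position: [0.4595, -0.2904, 0.3012]
tcp_rot: [[0.999, 0.053, -0.001], [0.053, -0.999, 0.001], [-0.001, -0.001, -1.0]]
force: [1.2, 0.1, -0.6]
opening: 0.998
grasp_force: 0.0
```

```bash
python3 - <<'E'
from h import *
s=read_state();print(s['time_s'],s['position'],s['tcp_rot'].round(4),s['joint_positions'])
c=calibration('wrist');print(c)
p,d=capture('wrist');cv2.imwrite('pics/w1.png',p);np.save('pics/w1.npy',d);np.save('pics/w1c.npy',c,allow_pickle=True)
E
```

```text
1.35 [ 0.45947422 -0.29044948  0.30120895] [[ 9.986e-01  5.350e-02 -6.000e-04]
 [ 5.350e-02 -9.986e-01  6.000e-04]
 [-6.000e-04 -6.000e-04 -1.000e+00]] [-4.40809683e+01  1.97617889e+01  8.91507443e+01 -4.50202356e-04
  7.11376430e+01  4.28538945e+01]
{'fx': 431.7505287496128, 'fy': 431.7505287496128, 'cx': 325.3682000974924, 'cy': 239.11107929408826, 'xyz': array([ 0.53836865, -0.28648258,  0.44899768]), 'rotation': array([[ 5.33719064e-02, -9.56831589e-01, -2.85700455e-01],
       [-9.98574520e-01, -5.13147163e-02, -1.46877058e-02],
       [-6.06976933e-04,  2.86077106e-01, -9.58206408e-01]])}
```

View pics/w1.png

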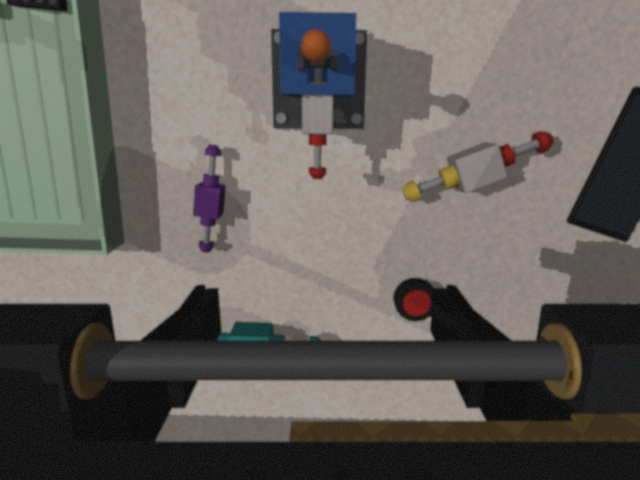

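The wrist view shows the holder block at (318,55), the knob at (316,45), the collar at (318,115), and the bit's red tip at (317,173). The big bit is at (480,165). I'll measure the holder from this view.

```bash
python3 - <<'E'
from h import *
p=cv2.imread('pics/w1.png');d=np.load('pics/w1.npy');c=np.load('pics/w1c.npy',allow_pickle=True).item();P=cloud(c,d)
hsv=cv2.cvtColor(p,cv2.COLOR_BGR2HSV);H,S,V=[hsv[...,i].astype(int) for i in range(3)]
z=P[...,2];R=np.zeros((480,640),bool);R[5:185,260:380]=1
def pr(m,zz,name):
    v,u=np.nonzero(m);print(name,len(u),rect([onz(c,a,b,zz)[:2] for a,b in zip(u,v)]),'z',np.median(z[m]).round(4))
pr(R&(S>120)&(H>100)&(H<130)&(z>.07)&(z<.09),.08,'blk')
m=R&(S<110)&(V>100)&(z>.065)&(z<.08);pr(m,.072,'collar top')
pr(R&(V<70)&(z<.02),.008,'foot')
k=R&(H<18)&(S>150)&(z>.11);v,u=np.nonzero(k);print('knob',onz(c,(u.min()+u.max())/2,(v.min()+v.max())/2,.135),P[k][:,2].max())
r=R&((H<8)|(H>170))&(S>120)&(z<.09)&(z>.03)
n,l=cv2.connectedComponents(r.astype(np.uint8))
for i in range(1,n):
    if (l==i).sum()>15:
        v,u=np.nonzero(l==i);print('red',onz(c,u.mean(),v.mean(),.062),u.min(),u.max(),v.min(),v.max())
E
```

```text
blk 4347 (array([ 0.58  , -0.2775]), array([59.4, 59.9]), 2.6) z 0.0797
collar top 1237 (array([ 0.5607, -0.2779]), array([102.6,  61.1]), 1.9) z 0.0716
foot 2613 (array([ 0.5652, -0.2784]), array([87.9, 88.4]), 2.5) z 0.0078
knob [ 0.57943409 -0.27714668  0.135     ] 0.4489976813763765
red [ 0.51348264 -0.28021998  0.062     ] 310 324 135 145
red [ 0.48486597 -0.28158544  0.062     ] 310 324 168 177
```

>>> send_rows --pt "255 0.0142 -0.0015 0.0324 0.008" --pt "255 0.0142 -0.0015 0.0324 0" --pt "255 0.0142 -0.0015 0.0324 0" --pt "255 0.0142 -0.0015 0.0324 0" --pt "255 0.0142 -0.0015 0.0324 0" --pt "255 0 0 0 0" --pt "255 0 0 0 0" --pt "255 0 0 0 0" --pt "255 0 0 0 0" --pt "255 0 0 0 0" --pt "255 0 0 0 0"

```text
time_s: 2.32
position: [0.5306, -0.2809, 0.1418]
tcp_rot: [[0.999, 0.042, 0.003], [0.042, -0.999, -0.002], [0.003, 0.002, -1.0]]
force: [1.1, 0.1, 0.2]
opening: 0.249
grasp_force: 0.0
```

>>> send_rows --pt "255 0.01 0 0 0" --pt "255 0.01 0 0 0" --pt "255 0.01 0 0 0" --pt "255 0.01 0 0 0" --pt "255 0.004 0 0.0042 0" --pt "255 0.004 0 0.0042 0" --pt "255 0.004 0 0.0042 0" --pt "255 0.004 0 0.0042 0" --pt "255 0.004 0 0.0042 0" --pt "255 0.004 0 0.0042 0" --pt "255 0 0 0 0" --pt "255 0 0 0 0"

```text
time_s: 3.32
position: [0.5942, -0.2774, 0.1137]
tcp_rot: [[0.999, 0.043, -0.001], [0.043, -0.999, 0.0], [-0.001, -0.0, -1.0]]
force: [-0.6, -0.8, 0.5]
opening: 0.002
grasp_force: 0.0
```

>>> send_rows --pt "255 -0.02 0 0 0" --pt "0 -0.02 0 -0.02 0" --pt "0 -0.01 0.0 -0.035 0" --pt "0 -0.01 0.0 -0.035 0" --pt "0 0 0 0 0" --pt "0 0 0 0 0" --pt "0 0 0 0 0" --pt "0 0 0 0 0"

```text
time_s: 3.98
position: [0.5335, -0.2793, 0.2029]
tcp_rot: [[0.999, 0.043, -0.002], [0.043, -0.999, 0.002], [-0.002, -0.002, -1.0]]
force: [0.3, -0.3, 0.4]
opening: 0.455
grasp_force: 0.0
```

```bash
python3 - <<'E'
from h import *
s=read_state();print(s['time_s'],s['position'],s['tcp_rot'].round(4))
c=calibration('wrist')
p,d=capture('wrist');cv2.imwrite('pics/w2.png',p);P=cloud(c,d)
hsv=cv2.cvtColor(p,cv2.COLOR_BGR2HSV);H,S,V=[hsv[...,i].astype(int) for i in range(3)]
z=P[...,2];z[d==0]=0
k=(H<18)&(H>4)&(S>150)&(z>.08)&(z<.16);v,u=np.nonzero(k);print('knob',len(u),np.median(P[k],0),P[k].max(0))
b=(S>120)&(H>100)&(H<130)&(z>.075)&(z<.085);v,u=np.nonzero(b);print('blk',rect([onz(c,a,q,.08)[:2] for a,q in zip(u,v)]))
b=(S<110)&(V>90)&(z>.067)&(z<.077)&(abs(P[...,0]-.53)<.03)&(abs(P[...,1]+.28)<.03);v,u=np.nonzero(b);print('collar',rect([onz(c,a,q,.072)[:2] for a,q in zip(u,v)]))
E
```

```text
3.9833 [ 0.53350989 -0.27933586  0.20289678] [[ 0.9991  0.0428 -0.0023]
 [ 0.0428 -0.9991  0.0017]
 [-0.0022 -0.0018 -1.    ]]
knob 954 [ 0.62460435 -0.27541929  0.11239764] [ 0.63368423 -0.26669718  0.1166525 ]
blk (array([ 0.5805, -0.2775]), array([59.1, 59.9]), 2.5)
collar (array([ 0.5296, -0.2798]), array([38.1, 25.5]), 1.7)
```

View pics/w2.png

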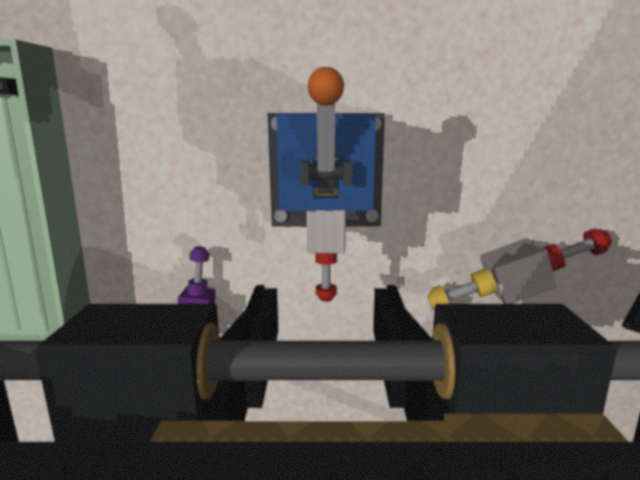

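The wrist view shows the lever laid back, with the knob at (325,85), and the collar at (326,230) centred under the tool. I descend and grip.

>>> send_rows --pt "100 0 0 0.0298 0" --pt "100 0 0 0.0298 0" --pt "100 0 0 0.0298 0" --pt "100 0 0 0.0298 0" --pt "100 0 0 0.015 0" --pt "100 0 0 0.0148 0" --pt "100 0 0 0 0" --pt "100 0 0 0 0" --pt "255 0 0 0 0" --pt "255 0 0 0 0" --pt "255 0 0 0 0" --pt "255 0 0 0 0" --pt "255 0 0 0 0" --pt "255 0 0 0 0" --pt "255 0 0 0 0" --pt "255 0 0 0 0" --pt "255 0 0 0 0" --pt "255 0 0 0 0"

```text
time_s: 5.53
position: [0.5345, -0.2801, 0.056]
tcp_rot: [[0.999, 0.043, 0.001], [0.043, -0.999, -0.0], [0.001, 0.001, -1.0]]
force: [-1.5, 1.5, 5.8]
opening: 0.297
grasp_force: 30.0
```

>>> send_rows --pt "255 -0.005 0 0 0" --pt "255 -0.01 0 0 0" --pt "255 -0.01 0 0 0" --pt "255 -0.01 0 0 0" --pt "255 -0.01 0 0 0" --pt "255 -0.01 0 0 0" --pt "255 -0.01 0 0 0" --pt "255 -0.01 0 0 0" --pt "255 -0.005 0 0 0" --pt "255 0 0 0 0" --pt "255 0 0 0 0" --pt "255 0 0 0 0" --pt "255 0 0 0 0"

```text
time_s: 6.62
position: [0.455, -0.2836, 0.0555]
tcp_rot: [[0.999, 0.043, 0.001], [0.043, -0.999, -0.001], [0.001, 0.001, -1.0]]
force: [-0.2, 0.6, -1.9]
opening: 0.299
grasp_force: 30.0
```

>>> send_rows --pt "255 0 0 -0.02 0" --pt "255 0 0 -0.02 0" --pt "255 0 0 -0.02 0" --pt "255 0 0 0 -0.05" --pt "255 0 0 0 -0.12" --pt "255 0 0 0 -0.12" --pt "255 0 0 0 -0.12" --pt "255 0 0 0 -0.12" --pt "255 0 0 0 -0.12" --pt "255 0 0 0 -0.12" --pt "255 0 0 0 -0.12" --pt "255 0 0 0 -0.12" --pt "255 0 0 0 -0.12" --pt "255 0 0 0 -0.12" --pt "255 0 0 0 -0.12" --pt "255 0 0 0 -0.12" --pt "255 0 0 0 -0.12"

```text
time_s: 8.03
position: [0.4548, -0.2832, 0.1154]
tcp_rot: [[-0.089, 0.996, 0.0], [0.996, 0.089, -0.0], [-0.0, 0.0, -1.0]]
force: [1.0, -0.4, -1.6]
opening: 0.295
grasp_force: 30.0
```

>>> send_rows --pt "255 0 0 0 -0.12" --pt "255 0 0 0 -0.12" --pt "255 0 0 0 -0.12" --pt "255 0 0 0 -0.12" --pt "255 0 0 0 -0.12" --pt "255 0 0 0 -0.12" --pt "255 0 0 0 -0.12" --pt "255 0 0 0 -0.12" --pt "255 0 0 0 -0.12" --pt "255 0 0 0 -0.12" --pt "255 0 0 0 -0.12" --pt "255 0 0 0 -0.12" --pt "255 0 0 0 -0.0916" --pt "255 0 0 0 0" --pt "255 0 0 0 0" --pt "255 0 0 0 0"

```text
time_s: 9.37
position: [0.4545, -0.2832, 0.1153]
tcp_rot: [[-0.999, -0.041, 0.0], [-0.041, 0.999, -0.0], [-0.0, -0.0, -1.0]]
force: [0.4, 0.5, -1.8]
opening: 0.297
grasp_force: 30.0
```

```bash
python3 - <<'E'
from h import *
s=read_state();print(s['time_s'],s['position'],s['tcp_rot'].round(4),s['opening'],s['joint_positions'].round(1))
for n in('side','top'):
    c=calibration(n);p,d=capture(n);o=s['position'];pc=np.array(c['rotation']).T@(o-c['xyz']);u,v=int(c['fx']*pc[0]/pc[2]+c['cx']),int(c['fy']*pc[1]/pc[2]+c['cy'])
    print(n,u,v);a=cv2.resize(p[max(v-50,0):v+50,u-65:u+65],None,fx=4,fy=4,interpolation=cv2.INTER_CUBIC);cv2.imwrite(f'pics/{n}3.png',a)
    P=cloud(c,d);hsv=cv2.cvtColor(p,cv2.COLOR_BGR2HSV);H,S,V=[hsv[...,i].astype(int) for i in range(3)]
    near=(np.linalg.norm(P-o,axis=-1)<.08)&(P[...,2]>.08)&(S>130)
    for nm,m in(('red',near&((H<6)|(H>172))),('yel',near&(H>18)&(H<35))):
        if m.sum()>3: print(nm,m.sum(),np.median(P[m],0).round(4))
p,d=capture('wrist');cv2.imwrite('pics/w3.png',p)
E
```

```text
9.3667 [ 0.45450621 -0.28324578  0.11534016] [[-9.992e-01 -4.110e-02  1.000e-04]
 [-4.110e-02  9.992e-01 -0.000e+00]
 [-1.000e-04 -0.000e+00 -1.000e+00]] 0.29741120190155357 [ -43.9   33.7  101.1    0.    45.3 -136.3]
side 384 203
red 33 [ 0.477  -0.2742  0.1242]
yel 49 [ 0.4306 -0.2791  0.1234]
top 400 267
```

View pics/side3.png

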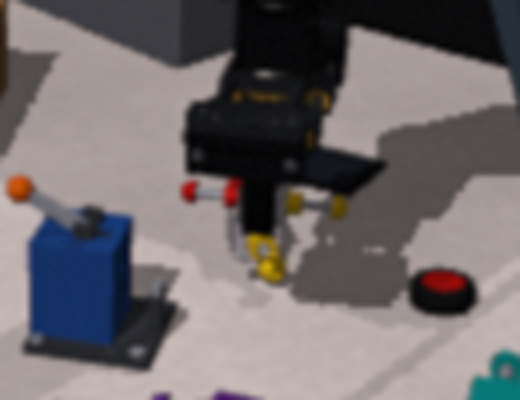

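The side crop shows the bit held level, with the red end at (190,190) toward the holder and the yellow end at (335,205) out. I go down and start the insertion.

>>> send_rows --pt "255 0 -0.0004 0.0196 -0.003" --pt "255 0 0 0.0196 0" --pt "255 0 0 0.0196 0" --pt "255 -0.01 0 0 0" --pt "255 -0.01 0 0 0" --pt "255 -0.01 0 0 0" --pt "255 0 0 0 0" --pt "255 0 0 0 0" --pt "255 0 0 0 0"

```text
time_s: 10.27
position: [0.4848, -0.2823, 0.0574]
tcp_rot: [[-0.999, -0.047, 0.001], [-0.047, 0.999, -0.001], [-0.001, -0.001, -1.0]]
force: [-0.1, 0.1, -2.2]
opening: 0.295
grasp_force: 30.0
```

>>> send_rows --pt "255 -0.006 0 0.0003 0" --pt "255 -0.006 0 0.0003 0" --pt "255 -0.006 0 0 0" --pt "255 -0.006 0 0 0" --pt "255 -0.006 0 0 0" --pt "255 0 0 0 0" --pt "255 0 0 0 0"

```text
time_s: 10.85
position: [0.5154, -0.2813, 0.0561]
tcp_rot: [[-0.999, -0.046, 0.002], [-0.046, 0.999, -0.001], [-0.002, -0.001, -1.0]]
force: [1.0, 0.6, 0.4]
opening: 0.294
grasp_force: 30.0
```

Tip should be about 20 mm in, with no resistance, so I continue home with a small overpush.

>>> send_rows --pt "255 -0.006 0 0 0" --pt "255 -0.006 0 0 0" --pt "255 -0.004 0 0 0" --pt "255 -0.003 0 0 0" --pt "255 -0.002 0 0 0" --pt "255 -0.0005 0 0 0" --pt "255 0 0 0 0" --pt "255 0 0 0 0" --pt "255 0 0 0 0"

```text
time_s: 11.6
position: [0.5344, -0.2801, 0.0561]
tcp_rot: [[-0.999, -0.046, -0.003], [-0.046, 0.999, 0.0], [0.003, 0.001, -1.0]]
force: [-6.1, -1.4, 5.1]
opening: 0.301
grasp_force: 30.0
```

>>> send_rows --pt "100 0 0 0 0" --pt "100 0 0 0 0" --pt "100 0 0 0 0" --pt "100 0 0 0 0" --pt "100 0 0 0 0" --pt "100 0 0 0 0" --pt "100 0 0 0 0" --pt "100 0 0 -0.036 0" --pt "100 0 0 -0.036 0" --pt "100 0 0 -0.036 0" --pt "255 0 0 -0.036 0" --pt "255 -0.0315 0 0 0" --pt "255 -0.0315 0 0 0" --pt "255 -0.0315 0 0 0" --pt "255 -0.0315 0 0 0" --pt "255 0 0 0 0" --pt "255 0 0 0 0" --pt "255 0 0 0 0"

```text
time_s: 13.1
position: [0.6607, -0.2738, 0.1992]
tcp_rot: [[-0.999, -0.046, -0.002], [-0.046, 0.999, 0.001], [0.002, 0.001, -1.0]]
force: [0.3, -0.2, 0.2]
opening: 0.087
grasp_force: 0.0
```

```bash
python3 - <<'E'
from h import *
s=read_state();print(s['time_s'],s['position'],s['opening'])
c=calibration('wrist');p,d=capture('wrist');cv2.imwrite('pics/w4.png',p);P=cloud(c,d)
hsv=cv2.cvtColor(p,cv2.COLOR_BGR2HSV);H,S,V=[hsv[...,i].astype(int) for i in range(3)]
z=P[...,2];z[d==0]=0
k=(H<18)&(H>4)&(S>150)&(z>.08)&(z<.16);print('knob',k.sum(),np.median(P[k],0),P[k].max(0) if k.any() else 0)
b=(S<110)&(V>90)&(z>.067)&(z<.077)&(abs(P[...,0]-.53)<.03)&(abs(P[...,1]+.28)<.03);v,u=np.nonzero(b);print('collar',rect([onz(c,a,q,.072)[:2] for a,q in zip(u,v)]))
y=(H>18)&(H<35)&(S>120)&(z>.03);print('yellow',y.sum(),P[y].min(0),np.median(P[y],0))
E
```

```text
13.1 [ 0.66065012 -0.27375181  0.19921396] 0.08707216181391905
knob 804 [ 0.62337384 -0.27549543  0.1122635 ] [ 0.63242873 -0.26671062  0.11546951]
collar (array([ 0.536 , -0.2802]), array([28. , 25.6]), 2.6)
yellow 6200 [ 0.6239237  -0.51366563  0.04042198] [ 0.63735724 -0.27462801  0.28245399]
```

View pics/w4.png

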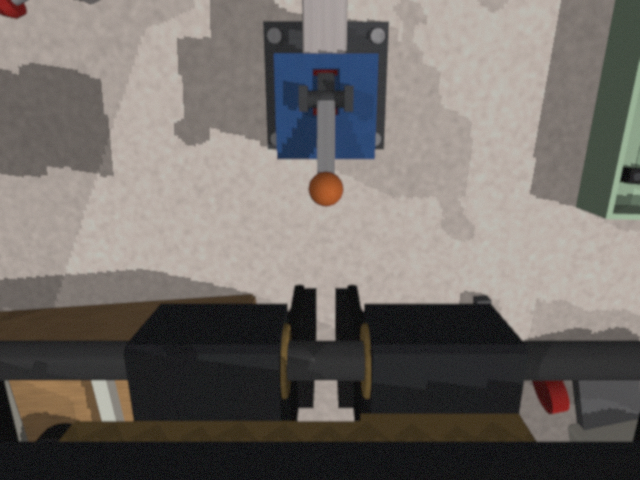

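The wrist view shows the collar against the block at (325,30), the red shank inside the lock slot at (326,75), and the knob at (325,188). Before going down I check the height of the wooden box beside me.

```bash
python3 - <<'E'
from h import *
d=np.load('pics/top0.npy');P=cloud(calibration('top'),d)
m=(P[...,0]>.6)&(P[...,0]<.75)&(P[...,1]>-.42)&(P[...,1]<-.32)&(P[...,2]>.02);print(m.sum(),P[m].min(0),P[m].max(0))
E
```

```text
151 [ 0.73781554 -0.41846979  0.02000109] [ 0.74970858 -0.32895756  0.09649356]
```

>>> send_rows --pt "255 0 0 0.029 0" --pt "255 0 0 0.029 0" --pt "255 0 0 0.029 0" --pt "255 0 0 0 0" --pt "255 0.01 0 0 0" --pt "255 0.01 0 0 0" --pt "255 0.01 0 0 0" --pt "255 0.01 0 0 0" --pt "255 0.01 0 0 0" --pt "255 0.008 0 0 0" --pt "255 0.006 0 0 0" --pt "255 0.004 0 0 0" --pt "255 0.002 0 0 0" --pt "255 0 0 0 0" --pt "255 0 0 0 0"

```text
time_s: 14.4
position: [0.5944, -0.278, 0.1171]
tcp_rot: [[-0.999, -0.046, 0.008], [-0.046, 0.999, -0.004], [-0.008, -0.004, -1.0]]
force: [8.1, 2.1, 7.2]
opening: 0.001
grasp_force: 4.2
```

```bash
cat > lev.py <<'E'
from h import *
s=read_state();print(s['time_s'],s['position'],s['force'].round(1),s['opening'])
for n in('wrist','side'):
    c=calibration(n);p,d=capture(n);P=cloud(c,d);hsv=cv2.cvtColor(p,cv2.COLOR_BGR2HSV);H,S,V=[hsv[...,i].astype(int) for i in range(3)]
    z=P[...,2];k=(H<18)&(H>4)&(S>150)&(z>.08)&(z<.17)&(abs(P[...,0]-.59)<.06)&(abs(P[...,1]+.276)<.03)&(d>.05)
    print(n,'knob',k.sum(),np.median(P[k],0) if k.any() else 0,P[k].max(0) if k.any() else 0)
    b=(S<110)&(V>90)&(z>.067)&(z<.077)&(abs(P[...,0]-.53)<.03)&(abs(P[...,1]+.28)<.02);v,u=np.nonzero(b)
    if n=='wrist' and len(u)>50: print('collar',rect([onz(c,a,q,.072)[:2] for a,q in zip(u,v)]))
    cv2.imwrite(f'pics/{n}_lev.png',p)
    if n=='side': a=cv2.resize(p[180:250,305:395],None,fx=7,fy=7,interpolation=cv2.INTER_CUBIC);cv2.imwrite('pics/side_levc.png',a)
E
python3 lev.py
```

```text
14.4 [ 0.59441928 -0.27800041  0.11710376] [8.1 2.1 7.2] 0.0005281954703100836
wrist knob 2589 [ 0.57210842 -0.27824726  0.14193414] [ 0.58582774 -0.26886923  0.14615515]
collar (array([ 0.5344, -0.2802]), array([31.5, 25.7]), 2.6)
side knob 28 [ 0.57305018 -0.26916278  0.13791876] [ 0.58500104 -0.26506483  0.14464489]
```

View pics/side_levc.png

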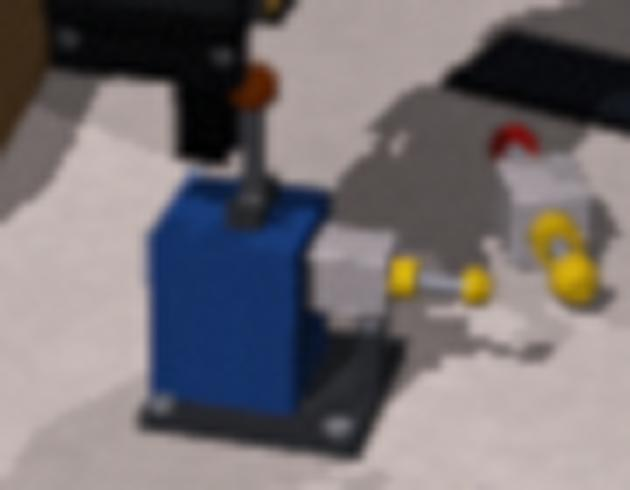

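The side crop shows the lever upright (knob at (253,88)), the collar flush with the block, and the yellow end out at (475,285). I back off, rise, and travel to the mould.

>>> send_rows --pt "255 -0.01 0 0 0" --pt "255 -0.02 0 0 0" --pt "0 0 0 -0.033 0" --pt "0 0 0 -0.033 0" --pt "0 0 0 -0.033 0" --pt "0 0 0 -0.033 0" --pt "0 0 0 0 0"

```text
time_s: 15.08
position: [0.6235, -0.2786, 0.2516]
tcp_rot: [[-0.999, -0.045, 0.008], [-0.045, 0.999, -0.006], [-0.007, -0.007, -1.0]]
force: [1.4, -0.1, 1.2]
opening: 0.301
grasp_force: 0.0
```

```bash
python3 lev.py
```

```text
15.0833 [ 0.62348001 -0.27862634  0.25162574] [ 1.4 -0.1  1.2] 0.3009018491856905
wrist knob 776 [ 0.57437619 -0.2775404   0.14212989] [ 0.58385754 -0.26799385  0.14568994]
collar (array([ 0.5352, -0.2802]), array([32. , 25.4]), 2.5)
side knob 30 [ 0.57330552 -0.27002505  0.14157417] [ 0.5806372  -0.26441569  0.14781297]
```

>>> send_rows --pt "0 0.0061 0.0377 0 0" --pt "0 0.0061 0.0377 0 0" --pt "0 0.0061 0.0377 0 0" --pt "0 0.0061 0.0377 0 0" --pt "0 0.0061 0.0377 0 0" --pt "0 0.0061 0.0377 0 0" --pt "0 0.0061 0.0377 0 0" --pt "0 0.0061 0.0377 0 0" --pt "0 0.0061 0.0377 0 0" --pt "0 0.0061 0.0377 0 0" --pt "0 0.0061 0.0377 0 0" --pt "0 0.0061 0.0377 0 0" --pt "0 0.0061 0.0377 0 0" --pt "0 0.0061 0.0377 0 0" --pt "0 0.0061 0.0377 0 0"

```text
time_s: 16.43
position: [0.5018, 0.285, 0.2423]
tcp_rot: [[-0.999, -0.045, -0.006], [-0.045, 0.999, -0.003], [0.007, -0.003, -1.0]]
force: [1.0, -0.1, -0.2]
opening: 1.0
grasp_force: 0.0
```

>>> send_rows --pt "0 0 0 0 0.119" --pt "0 0 0 0 0.119" --pt "0 0 0 0 0.119" --pt "0 0 0 0 0.119" --pt "0 0 0 0 0.119" --pt "0 0 0 0 0.119" --pt "0 0 0 0 0.119" --pt "0 0 0 0 0.119" --pt "0 0 0 0 0.119" --pt "0 0 0 0 0.119" --pt "0 0 0 0 0.119" --pt "0 0 0 0 0.119" --pt "0 0 0 0 0.119" --pt "0 0 0 0 0.119" --pt "0 0 0 0 0.119" --pt "0 0 0 0 0" --pt "0 0 0 0 0"

```text
time_s: 17.85
position: [0.503, 0.2837, 0.2429]
tcp_rot: [[0.165, 0.986, -0.005], [0.986, -0.165, -0.002], [-0.003, -0.004, -1.0]]
force: [0.2, 0.6, 0.3]
opening: 1.001
grasp_force: 0.0
```

```bash
cat > br.py <<'E'
from h import *
s=read_state();R=np.array(s['tcp_rot']);o=np.array(s['position']);print(s['time_s'],o.round(4),'yaw',np.degrees(np.arctan2(R[1,0],R[0,0])).round(2),s['opening'],s['joint_positions'].round(0)[[0,5]])
c=calibration('wrist');p,d=capture('wrist');cv2.imwrite('pics/wb.png',p);P=cloud(c,d)
hsv=cv2.cvtColor(p,cv2.COLOR_BGR2HSV);H,S,V=[hsv[...,i].astype(int) for i in range(3)];z=P[...,2]
m=(H<18)&(S>150)&(z>.05)&(z<.065)&(d>.05)
n,l=cv2.connectedComponents(m.astype(np.uint8))
for i in range(1,n):
    v,u=np.nonzero(l==i)
    if len(u)>60:
        r=rect([onz(c,a,b,.058)[:2] for a,b in zip(u,v)]);print('web',len(u),u.mean().round(),v.mean().round(),r,'tool delta',(R.T@np.array([*(r[0]-o[:2]),0])).round(4))
c=calibration('top');p,d=capture('top');P=cloud(c,d);hsv=cv2.cvtColor(p,cv2.COLOR_BGR2HSV);H,S,V=[hsv[...,i].astype(int) for i in range(3)];z=P[...,2]
m=(H>50)&(H<80)&(S>40)&(z>.03)&(z<.05);v,u=np.nonzero(m);print('tray',rect([onz(c,a,b,.04)[:2] for a,b in zip(u,v)]));cv2.imwrite('pics/tb.png',p)
E
python3 br.py
```

```text
17.85 [0.503  0.2837 0.2429] yaw 80.49 1.000997059373223 [18. 28.]
web 462 328.0 210.0 (array([0.505 , 0.2855]), array([29.9,  9.5]), 80.4) tool delta [ 0.0021  0.0016 -0.    ]
web 401 327.0 279.0 (array([0.4945, 0.2271]), array([31.2,  9.9]), 80.6) tool delta [-0.0572  0.0009  0.0002]
tray (array([ 0.4397, -0.4024]), array([1055.7,  337.2]), 83.6)
```

The lever is upright and the bit is home. The webs are measured, so I descend on bracket 2.

>>> send_rows --pt "120 0.0021 0.0016 0.036 0" --pt "120 0 0 0.036 0" --pt "120 0 0 0.036 0" --pt "120 0 0 0.036 0" --pt "120 0 0 0.036 0" --pt "120 0 0 0.02 0" --pt "120 0 0 0 0" --pt "120 0 0 0 0" --pt "255 0 0 0 0" --pt "255 0 0 0 0" --pt "255 0 0 0 0" --pt "255 0 0 0 0" --pt "255 0 0 0 0" --pt "255 0 0 0 0" --pt "255 0 0 0 0" --pt "255 0 0 0 0" --pt "255 0 0 0 0" --pt "255 0 0 0 0" --pt "255 0 0 0 0"

```text
time_s: 19.53
position: [0.5059, 0.2865, 0.0451]
tcp_rot: [[0.168, 0.986, -0.001], [0.986, -0.168, -0.0], [-0.0, -0.001, -1.0]]
force: [-2.2, 0.1, 3.4]
opening: 0.113
grasp_force: 30.0
```

>>> send_rows --pt "255 0 0 -0.01 0" --pt "255 0 0 -0.02 0" --pt "255 0 0 -0.03 0" --pt "255 0 0 -0.03 0" --pt "255 0 0 -0.03 0" --pt "255 0 0 0 0"

```text
time_s: 20.03
position: [0.5106, 0.2879, 0.1715]
tcp_rot: [[0.167, 0.986, 0.013], [0.986, -0.167, 0.004], [0.006, 0.012, -1.0]]
force: [-0.0, -0.1, 0.7]
opening: 0.112
grasp_force: 30.0
```

```bash
cat > tr.py <<'E'
from h import *
s=read_state();R=np.array(s['tcp_rot']);o=np.array(s['position']);print(s['time_s'],o.round(4),s['opening'])
c=calibration('top');p,d=capture('top');P=cloud(c,d);hsv=cv2.cvtColor(p,cv2.COLOR_BGR2HSV);H,S,V=[hsv[...,i].astype(int) for i in range(3)];z=P[...,2]
m=((H>50)&(H<80)&(S>40)&(z<.06)&(P[...,1]>-.15)&(P[...,1]<.2)&(P[...,0]>.3)&(P[...,0]<.7)).astype(np.uint8)
n,l,st,_=cv2.connectedComponentsWithStats(m);i=1+np.argmax(st[1:,4]);v,u=np.nonzero((l==i)&(z>.032))
t=rect([onz(c,a,b,.04)[:2] for a,b in zip(u,v)]);print('tray',st[i],t)
o2=(H<16)&(S>150)&(z>.006)&(z<.15)&(P[...,0]>.3)&(P[...,0]<.75)&(P[...,1]>-.15)&(P[...,1]<.4)
n,l=cv2.connectedComponents(o2.astype(np.uint8))
for i in range(1,n):
    if (l==i).sum()>8: print('orange',(l==i).sum(),np.median(P[l==i],0).round(3))
for w in [(t[0][0]-.035,t[0][1]+.04),(t[0][0]-.035,t[0][1]-.04)]: print('tool delta to',np.round(w,3),(R.T@np.array([w[0]-o[0],w[1]-o[1],0])).round(3))
cv2.imwrite('pics/tr.png',p[150:330,180:440])
E
python3 tr.py
```

```text
20.0333 [0.5106 0.2879 0.1715] 0.11162999320855609
tray [ 268  204   60   87 4872] (array([0.5181, 0.0178]), array([258.1, 177.1]), 1.2)
orange 150 [0.496 0.224 0.021]
orange 9 [0.503 0.275 0.144]
tool delta to [0.483 0.058] [-0.231  0.011 -0.001]
tool delta to [ 0.483 -0.022] [-0.31   0.025 -0.002]
```

>>> send_rows --pt "255 -0.0388 0.0031 0 0" --pt "255 -0.0388 0.0031 0 0" --pt "255 -0.0388 0.0031 0 0" --pt "255 -0.0388 0.0031 0 0" --pt "255 -0.0388 0.0031 0 0" --pt "255 -0.0388 0.0031 0 0" --pt "255 -0.0388 0.0031 0 0" --pt "255 -0.0388 0.0031 0 0" --pt "255 0 0 0 0" --pt "255 0 0 0 0"

```text
time_s: 20.92
position: [0.4783, -0.0258, 0.1643]
tcp_rot: [[0.173, 0.985, -0.001], [0.985, -0.173, 0.0], [0.0, -0.001, -1.0]]
force: [-0.6, 0.1, -1.0]
opening: 0.111
grasp_force: 30.0
```

>>> send_rows --pt "255 0 0 0.033 0" --pt "255 0 0 0.033 0" --pt "255 0 0 0.033 0" --pt "255 0 0 0.02 0" --pt "255 0 0 0.01 0" --pt "255 0 0 0.003 0" --pt "255 0 0 0 0" --pt "255 0 0 0 0" --pt "255 0 0 0 0"

```text
time_s: 21.67
position: [0.479, -0.0228, 0.0332]
tcp_rot: [[0.166, 0.986, 0.001], [0.986, -0.166, -0.0], [0.0, 0.001, -1.0]]
force: [0.8, -0.3, -1.4]
opening: 0.111
grasp_force: 30.0
```

>>> send_rows --pt "150 0 0 0 0" --pt "150 0 0 0 0" --pt "150 0 0 0 0" --pt "150 0 0 0 0" --pt "150 0 0 0 0" --pt "150 0 0 0 0" --pt "120 0 0 -0.02 0" --pt "120 0 0 -0.04 0" --pt "120 0 0 -0.04 0" --pt "120 0 0 -0.04 0"

```text
time_s: 22.5
position: [0.4779, -0.0236, 0.1741]
tcp_rot: [[0.168, 0.986, -0.002], [0.986, -0.168, 0.001], [0.0, -0.002, -1.0]]
force: [0.7, -0.1, -0.4]
opening: 0.519
grasp_force: 0.0
```

>>> send_rows --pt "120 0.0356 -0.0038 0 0" --pt "120 0.0356 -0.0038 0 0" --pt "120 0.0356 -0.0038 0 0" --pt "120 0.0356 -0.0038 0 0" --pt "120 0.0356 -0.0038 0 0" --pt "120 0.0356 -0.0038 0 0" --pt "120 0.0356 -0.0038 0 0" --pt "120 0 0 0 0" --pt "120 0 0 0 0" --pt "120 0 0 0 0"

```text
time_s: 23.33
position: [0.4936, 0.226, 0.1726]
tcp_rot: [[0.167, 0.986, -0.001], [0.986, -0.167, -0.001], [-0.001, -0.001, -1.0]]
force: [0.0, -0.3, -0.2]
opening: 0.529
grasp_force: 0.0
```

```bash
python3 br.py && python3 tr.py
```

```text
23.3333 [0.4936 0.226  0.1726] yaw 80.39 0.5293577695242574 [13. 22.]
web 696 326.0 237.0 (array([0.4942, 0.2268]), array([31.2,  9.9]), 78.6) tool delta [ 0.0009  0.0004 -0.    ]
tray (array([ 0.4571, -0.3663]), array([992.5, 288.5]), 77.7)
23.4333 [0.4939 0.2251 0.1728] 0.529492490488241
tray [ 271  197   61   87 4681] (array([0.5382, 0.0059]), array([258.1, 176.4]), 1.5)
orange 120 [0.494 0.22  0.02 ]
orange 111 [ 0.481 -0.027  0.012]
tool delta to [0.503 0.046] [-0.175  0.039  0.   ]
tool delta to [ 0.503 -0.034] [-0.254  0.053  0.   ]
```

The tray has just been knocked, and its centre is now (0.538, 0.006). The first bracket is still inside. Now the second bracket.

>>> send_rows --pt "120 0.001 0.0005 0.036 0" --pt "120 0 0 0.036 0" --pt "120 0 0 0.036 0" --pt "120 0 0 0.02 0" --pt "120 0 0 0 0" --pt "120 0 0 0 0" --pt "255 0 0 0 0" --pt "255 0 0 0 0" --pt "255 0 0 0 0" --pt "255 0 0 0 0" --pt "255 0 0 0 0" --pt "255 0 0 0 0" --pt "255 0 0 0 0" --pt "255 0 0 0 0" --pt "255 0 0 0 0" --pt "255 0 0 0 0" --pt "255 0 0 0 0"

```text
time_s: 24.9
position: [0.495, 0.2274, 0.0452]
tcp_rot: [[0.168, 0.986, 0.0], [0.986, -0.168, 0.0], [0.0, 0.0, -1.0]]
force: [-0.8, -0.5, 4.4]
opening: 0.113
grasp_force: 30.0
```

>>> send_rows --pt "255 0 0 -0.01 0" --pt "255 0 0 -0.02 0" --pt "255 0 0 -0.03 0" --pt "255 0 0 -0.03 0" --pt "255 0 0 -0.03 0" --pt "255 0 0 0 0"

```text
time_s: 25.4
position: [0.4985, 0.2283, 0.1708]
tcp_rot: [[0.167, 0.986, 0.011], [0.986, -0.167, 0.003], [0.005, 0.011, -1.0]]
force: [-0.1, 0.0, 0.0]
opening: 0.116
grasp_force: 30.0
```

```bash
python3 tr.py
```

```text
25.4 [0.4985 0.2283 0.1708] 0.1155822896493845
tray [ 271  197   61   87 4658] (array([0.5384, 0.0064]), array([258. , 177.2]), 1.3)
orange 116 [ 0.481 -0.026  0.012]
tool delta to [0.503 0.046] [-0.179  0.035 -0.   ]
tool delta to [ 0.503 -0.034] [-0.257  0.049 -0.001]
```

>>> send_rows --pt "255 -0.0358 0.007 0 0" --pt "255 -0.0358 0.007 0 0" --pt "255 -0.0358 0.007 0 0" --pt "255 -0.0358 0.007 0 0" --pt "255 -0.0358 0.007 0 0" --pt "255 0 0 0 0" --pt "255 0 0 0 0" --pt "255 0 0 0 0"

```text
time_s: 26.12
position: [0.4986, 0.0451, 0.1642]
tcp_rot: [[0.169, 0.986, -0.002], [0.986, -0.169, 0.001], [0.0, -0.002, -1.0]]
force: [0.5, -0.3, -1.2]
opening: 0.111
grasp_force: 30.0
```

>>> send_rows --pt "255 0 0 0.033 0" --pt "255 0 0 0.033 0" --pt "255 0 0 0.033 0" --pt "255 0 0 0.02 0" --pt "255 0 0 0.01 0" --pt "255 0 0 0 0" --pt "255 0 0 0 0"

```text
time_s: 26.7
position: [0.499, 0.0464, 0.0355]
tcp_rot: [[0.165, 0.986, -0.001], [0.986, -0.165, 0.0], [0.0, -0.001, -1.0]]
force: [0.0, -0.4, -0.5]
opening: 0.111
grasp_force: 30.0
```

>>> send_rows --pt "150 0 0 0 0" --pt "150 0 0 0 0" --pt "150 0 0 0 0" --pt "150 0 0 0 0" --pt "150 0 0 0 0" --pt "150 0 0 0 0" --pt "120 0 0 -0.02 0" --pt "120 0 0 -0.04 0" --pt "120 0 0 -0.04 0" --pt "120 0 0 -0.04 0" --pt "120 0.04 0 0 0" --pt "120 0.04 0 0 0" --pt "120 0.04 0 0 0" --pt "120 0.04 0 0 0" --pt "120 0.04 0 0 0" --pt "120 0.04 0 0 0" --pt "120 0 0 0 0" --pt "120 0 0 0 0"

```text
time_s: 28.2
position: [0.5392, 0.2835, 0.1757]
tcp_rot: [[0.164, 0.987, 0.0], [0.987, -0.164, -0.0], [-0.0, 0.0, -1.0]]
force: [0.1, -0.2, -1.4]
opening: 0.529
grasp_force: 0.0
```

```bash
python3 tr.py && python3 - <<'E'
import cv2;cv2.imwrite('pics/fin.png',cv2.resize(cv2.imread('pics/tr.png'),None,fx=3,fy=3,interpolation=cv2.INTER_CUBIC))
E
```

```text
28.2 [0.5392 0.2835 0.1757] 0.528711684987587
tray [ 271  197   61   87 4475] (array([0.5382, 0.0063]), array([258.1, 176.9]), 1.4)
orange 120 [0.501 0.044 0.011]
orange 123 [ 0.481 -0.027  0.012]
tool delta to [0.503 0.046] [-0.24   0.003  0.   ]
tool delta to [ 0.503 -0.034] [-0.319  0.016  0.   ]
```

View pics/fin.png

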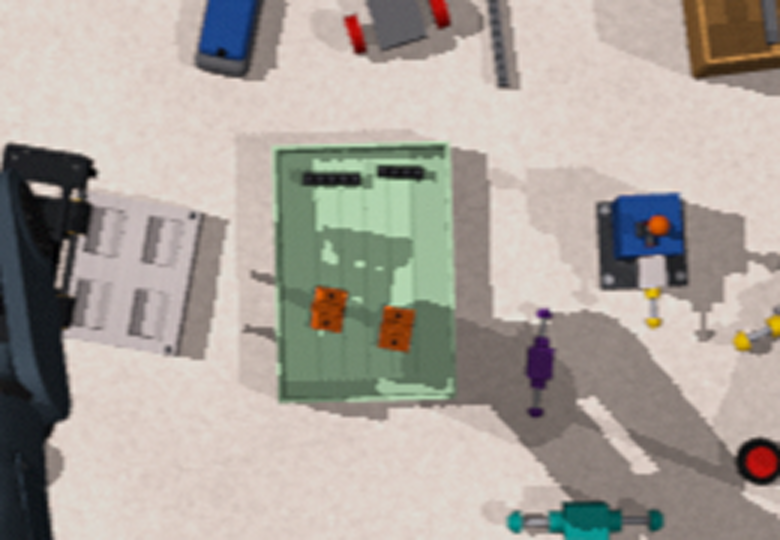

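The crop shows both brackets in the tray at (329,309) and (396,328), all four mould cavities empty, the yellow end out at (653,310), and the lever upright at (657,225). I'm handing in.

```bash
python3 -c "from rig import *;print(hand_in())"
```

```text
the job is handed in; nothing more can be done
None
```

The job is handed in at about 28 s of the 208 s limit: the bit is turned and home with the yellow end out, the lever is upright, and both brackets in the mould are now in the tray; `hand_in()` gave no verdict.

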